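# Roll the sample tin to the seam camera

## Robot

A 6-joint arm with a two-finger parallel gripper is mounted at the origin on the work surface. World frame = base frame: x ahead of the robot, y to its left, z up, the work surface at z = 0. Lengths are in m, angles in rad, forces in N, time in s.
With the tool pointing down it reaches from about 0.35 to 0.775 m from the base axis. Payload 5.5 kg.
Tool frame: the origin (TCP) lies midway between the tips of the shut fingers; the grasp point (between the pads) lies grasp_offset behind it (grasp_offset is the distance from the TCP to the grasp point, in m); z points along the fingers, y is the line along which they close (so a half turn about z gives the same grasp; the last joint's range is limited). The gripper opens to 85 mm and grips with 20 to 120 N. Pads are 22 mm wide; open, the fingers measure 114 mm over their backs; the gripper's body (76 mm by 85 mm) begins 54 mm behind the grasp point. The pads swing forward as they close: fully open they stand 13 mm farther back than shut.
Start: joints at [1.171, 0.313, 0.046, 1.304, 0, 1.431], TCP at [0.148, 0.556, 0.231] pointing down, gripper open.
Joint ranges: [-2.76, 2.76], [-0.86, 1.69], [-1.03, 1.26], [-2.2, 2.34], [-1.47, 1.5], [-3.14, 3.14]. Speed limits (rad/s): [2.57, 2.57, 3.14, 3.14, 3.14, 3.14].

## Interface

Orientations are given as a unit quaternion [w, x, y, z].
In Python, from workcell import * gives the robot as it stands.
- The arm moves only by the tool step_arm, never from a script. Its argument "deltas" is a list of rows, each a list of 7 numbers: the shift along the world's x, y, z in mm, then the turn, a rotation vector about the world's x, y, z in degrees, then the gripper's target within -1 to 1 (fully open at 1, half-way at 0, shut at -1). A call has 1 to 5 rows; each row shifts and turns the commanded pose from where the row before left it; what a row does not reach is not made up. A row lasts 1/10 s, in which the tool goes at most 50 mm and 8.59 degrees, less where a joint would pass 70% of its speed; a pose out of reach is approached as far as the arm can. A call is refused whole if a number of a shift passes 50 or a number of a turn 8.59, either way. A call with a gripper value outside its range is refused whole. The fingers move at their own pace and stop on an object; "newtons" is the grip in N (left out, the last holds). Time passes only in rows, so rows that do not move let the fingers close. It gives the time, the measured TCP pose, the force, the opening and the grip force at its end, in the units of the state.
- get_state(): the state, without advancing time (a new reading comes with each control period).
- read_camera(name): name is "side" or "top" or "wrist"; returns a dict with "image" (384x512x3 uint8, red, green, blue), "z_map" (384x512 float32, m along the optical axis (not along the pixel's ray), 0 where there is no reading), "K" (3x3 intrinsics, pixels), "world_from_camera" (4x4, takes a point from camera to world coordinates). Camera axes: x right, y down, z forward; pixel columns grow to the right and rows downward; lengths in m; the calibration is good to about 2 mm. A picture is of the moment at which its call begins.
- hand_in(): hands the job in; it is judged then, once.
The state is a dict: "clock": time; "joint_pos": joint angles; "qvel": joint speeds; "tau": joint torques, N m; "tcp_pos": TCP position; "orientation": TCP orientation; "wrist_force": force on the tool from outside, world axes, zero at the start; "ft_torque": the same for the moment, N m; "finger_gap": finger opening in m; "grip_force": force on a finger pad.
Only numpy, scipy, OpenCV 4.12 (cv2) and the standard library are available. Lean on these libraries where they do the work, as an engineer would, in place of code of your own. Each camera call takes 0.05 s, during which the arm holds its last target. There are 200 camera calls.

## Task

In this food laboratory a tall tin lies on its side on the rubber-faced lane. Roll it along the lane by pushing on its upper half with your fingertips, without sliding it along and without gripping or lifting it, until it lies still with its end centred in front of the lens of the seam camera, then let go of it. The fingers must not reach down below the middle of the tin to push it, and leave the other things on the bench, such as the flat tin standing on the lane, where they are.

Things in the scene. Friction and masses are not known exactly. Their poses are not given: they have to be found in the camera images.
- tin: tall steel tin lying on its side on the lane, a cylinder 73 mm in diameter, 110 mm long, 0.3 to 0.6 kg. Origin: its centre, on the axis, 48.5 mm above the table (top line at 85 mm). x is the cylinder's axis, across the lane; y and z turn as it rolls, z up at the start. It rolls with a little resistance and stays put when let go of at rest. Starts 100 to 200 mm left or right of the seam camera.
- lane: fixed lane: aluminium board 144 mm (its x) by 450 mm (its y, the rolling direction), its level grey rubber face 12 mm above the table; along both long sides a guide rail up to 20 mm above the table, 121 mm between them. Origin at the centre of its underside, on the table; x points away from the robot, y along the lane to the left, z up.
- seam_camera: fixed grey box 80 mm high, 62 mm wide, beside the lane's near side, with a black lens barrel 40 mm in diameter. x: line of sight, away from the robot across the lane; y: along the lane (left); z up. Origin on the table under the lane's middle line, straight ahead of the lens: the tin is in place with its centre at y = 0 in this frame. The box spans x -180 to -90 mm.
- lens (a point): centre of the front glass of the seam camera's lens, 48.5 mm above the table, 77 mm from the lane's middle line; axes as the seam camera's.
- flat_tin: flat steel tin standing upright on the lane beyond the seam camera, on the other side from the tall tin, 85 mm in diameter, 50 mm high; origin at the centre of its underside. To be left alone.
- bowl: steel bowl beside the lane, 140 mm across, 60 mm high; origin at the centre of its underside. To be left alone.
- jar: clear sample jar with a white cap, standing beside the lane, 60 mm in diameter, 70 mm high; origin at the centre of its underside. To be left alone.
- petri: closed petri dish beyond the lane, 90 mm in diameter, 14 mm high; origin at the centre of its underside. To be left alone.
- slides: white slide box beyond the lane, 80 by 40 by 30 mm high; origin at the centre of its underside. To be left alone.
- knife: knife lying flat on the table left of the lane, about 300 mm long, 16 mm high; x runs from the black handle to the blade; origin on the table near where the handle meets the blade. To be left alone.
Mind the look-alikes: they are no part of the job. Leave any green look-alike of the tin alone.

How it is judged:
On the way, in this order (a step that is already met when the one before it is completed fails the run):
1. the tin has rolled a quarter turn within its first 80 mm of travel (angle between tin's own z axis and vertical above 1.3 rad and distance of tin from where it was at the start of the episode between 0.03 and 0.08 m).
2. the tin has rolled most of a half turn within its first 130 mm of travel (angle between tin's own z axis and vertical above 2.4 rad and distance of tin from where it was at the start of the episode between 0.065 and 0.13 m).
At the end, for the whole second after the job is handed in: the tall tin lies still on the lane between the rails, let go of, its centre within 8 mm, along the lane, of the line straight ahead of the lens and within 15 mm of the lane's middle line, its axis within 0.12 rad of the lens's line of sight; every other loose thing is within 20 mm of where it was (y of tin in the frame of seam_camera between -0.008 and 0.008 m and x of tin in the frame of seam_camera between -0.015 and 0.015 m and height (world z) of tin between 0.044 and 0.053 m and angle between the x axis of tin and the x axis of seam_camera, either way round below 0.12 rad and linear speed of tin below 0.01 m/s and angular speed of tin below 0.2 rad/s and distance of each of flat_tin, bowl, jar, petri, slides, knife from where it was at the start of the episode below 0.02 m); the robot touches nothing.
It fails at once if the tin is lifted more than 10 mm off the lane (height (world z) of tin above 0.0585 m).
It fails at once if the fingers touch the tin while reaching clearly below its middle (the grasp point less than 55 mm above the table, the fingertips about 19 mm lower) (contact force between the fingers and tin above 0.3 N and height (world z) of the grasp point below 0.055 m).
It fails at once if the tin is tipped up on end (its axis more than 0.4 rad from level) (angle between tin's own x axis and vertical below 1.17 rad or angle between tin's own x axis and vertical above 1.97 rad).
It fails at once if the flat tin, bowl, jar, petri dish, slide box or knife is moved more than 20 mm (distance of any of flat_tin, bowl, jar, petri, slides, knife from where it was at the start of the episode above 0.02 m).
It also fails if it takes over 72 s, if anything falls off the work surface, if the arm or the gripper's body presses on something with over 40 N, if the wrist force passes 120 N, or if a joint passes its speed limit or range.

## Working session

There is one attempt and no reset: what is moved stays moved. The work goes in short steps, Python scripts to look and compute and a tool call to move; the robot and the scene stay as the last step left them, time stands still between calls to the robot, and variables do not carry over. Pictures are saved under pics/ and viewed, at most 10 in all, crops included, and the job is handed in when it is done.

Besides the shell and the picture viewer there is one more tool, called as name([rows], argument=value, ...), one row to a line, values as JSON. step_arm: Moves the arm, as the interface text tells. Its arguments: {"type":"object","properties":{"deltas":{"type":"array","items":{"type":"array","items":{"type":"number"}}},"newtons":{"type":"number"}},"required":["deltas"]}

```bash
mkdir -p pics; cat > h.py <<'E'
from workcell import *
import numpy as np, cv2
def shot(n,f=None):
    c=read_camera(n)
    if f: cv2.imwrite('pics/'+f,c['image'][:,:,::-1])
    return c
def cloud(c):
    z=c['z_map'];K=c['K'];v,u=np.mgrid[:384,:512]
    p=np.stack([(u-K[0,2])/K[0,0]*z,(v-K[1,2])/K[1,1]*z,z],-1)
    T=c['world_from_camera'];return p@T[:3,:3].T+T[:3,3]
E
python3 - <<'E'
from h import *
a=shot('top');b=shot('side')
np.save('top.npy',cloud(a));np.save('topimg.npy',a['image'])
np.save('side.npy',cloud(b));np.save('sideimg.npy',b['image'])
cv2.imwrite('pics/top.png',a['image'][:,:,::-1]);cv2.imwrite('pics/side.png',b['image'][:,:,::-1])
print(get_state()); print(a['world_from_camera'],b['world_from_camera'])
E
```

```text
{'clock': 0.1, 'joint_pos': array([ 1.17140870e+00,  3.13934403e-01,  4.51387901e-02,  1.30358339e+00,
       -2.39479798e-05,  1.43120875e+00]), 'qvel': array([-0.00186699, -0.00141081,  0.0034233 ,  0.00083553,  0.00192391,
        0.00147677]), 'tau': array([ 3.21355728e-03, -4.81724417e+01,  2.99244636e+01,  1.27421474e-02,
       -4.55176155e-05,  8.01200599e-06]), 'tcp_pos': array([0.14755229, 0.55530481, 0.23051174]), 'orientation': array([-1.99142436e-04,  1.29534963e-01,  9.91574539e-01, -7.65965774e-04]), 'wrist_force': array([-0.05050641,  0.00963128,  0.38621041]), 'ft_torque': array([-0.02032311, -0.0035551 , -0.0374047 ]), 'grip_force': 0.0, 'finger_gap': 0.08488837658978589}
[[ 0.0343111  -0.97259129  0.22997595  0.34098197]
 [-0.99940222 -0.03241456  0.01202071  0.12810624]
 [-0.00423667 -0.23025092 -0.97312207  0.81473915]
 [ 0.          0.          0.          1.        ]] [[-9.96051128e-01 -6.76589341e-02  5.74840683e-02  4.42770359e-01]
 [-8.87765754e-02  7.52233673e-01 -6.52888368e-01  7.44586498e-01]
 [ 9.32279190e-04 -6.55413434e-01 -7.55269727e-01  8.14285236e-01]
 [ 0.00000000e+00  0.00000000e+00  0.00000000e+00  1.00000000e+00]]
```

View pics/top.png

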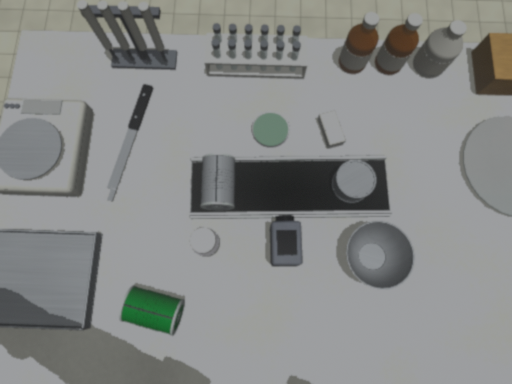

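View pics/side.png

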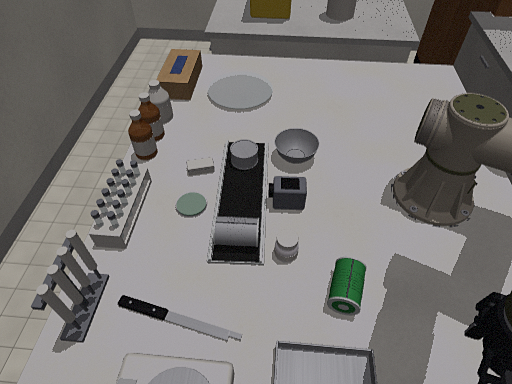

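The top view shows the tin at about (218,182), the lane spanning columns 190–390, the seam camera at (286,240) with its lens at (285,217), and the flat tin at (355,182). The robot is towards the image bottom, so the tin has to roll towards -y.

```bash
python3 - <<'E'
from h import *
for n in('top','side'):
    P=np.load(n+'.npy');I=np.load(n+'img.npy').astype(int)
    print(n)
    x,y,z=P[...,0],P[...,1],P[...,2]
    s=I.sum(2)
    m=((s<110)&(abs(z-.012)<.006)&(x>.25)&(x<.7)).astype(np.uint8)
    k,l,st,ce=cv2.connectedComponentsWithStats(m); i=1+np.argmax(st[1:,4]); 
    q=P[l==i][:,:2].astype(np.float32);(c,w,a)=cv2.minAreaRect(q);print('rubber',c,w,a,len(q),st[i])
    box=cv2.boxPoints((c,w,a));print(box.round(4).tolist())
    inl=cv2.pointPolygonTest
    def obj(name,u0,u1,v0,v1,zl,zh):
        mm=np.zeros(z.shape,bool);mm[v0:v1,u0:u1]=1;mm&=(z>zl)&(z<zh)
        if mm.sum()<10: print(name,'none',mm.sum());return
        q=P[mm].astype(np.float32);print(name,mm.sum(),'mean',q.mean(0).round(4),'min',q.min(0).round(4),'max',q.max(0).round(4),cv2.minAreaRect(q[:,:2]))
    if n=='top':
        obj('tin',190,245,140,220,.078,.09);obj('tinall',190,245,140,220,.05,.09);obj('cam',262,310,210,270,.074,.09);obj('flat',325,385,150,212,.055,.07);obj('barrel',270,300,205,222,.03,.072);obj('jar',185,222,222,262,.05,.09)
    else:
        obj('tin',205,265,210,255,.078,.09);obj('tinall',205,265,205,255,.05,.09);obj('cam',262,310,170,215,.074,.09);obj('flat',225,262,135,172,.055,.07);obj('jar',270,302,230,265,.05,.09);obj('barrel',262,280,180,200,.03,.072)
E
```

```text
top
rubber (0.5346204042434692, 0.05481238663196564) (0.07023336738348007, 0.12459941953420639) 2.2389450073242188 938 [262 178  56  31 938]
[[0.49709999561309814, 0.11569999903440475], [0.5019999742507935, -0.008799999952316284], [0.5720999836921692, -0.006099999882280827], [0.567300021648407, 0.11840000003576279]]Traceback (most recent call last):
  File "<stdin>", line 17, in <module>
  File "<stdin>", line 15, in obj
cv2.error: OpenCV(4.12.0) /io/opencv/modules/imgproc/src/convhull.cpp:143: error: (-215:Assertion failed) total >= 0 && (depth == CV_32F || depth == CV_32S) in function 'convexHull'
```

```bash
cat >> h.py <<'E'
def rep(name,P,mm):
    q=np.ascontiguousarray(P[mm],np.float32)
    if len(q)<8: print(name,'few',len(q));return
    r=cv2.minAreaRect(np.ascontiguousarray(q[:,:2]))
    print(name,len(q),'med',np.median(q,0).round(4),'min',np.percentile(q,2,0).round(4),'max',np.percentile(q,98,0).round(4),'rect',np.round(r[0],4),np.round(r[1],4),round(r[2],2))
def win(P,u0,u1,v0,v1,zl,zh):
    m=np.zeros(P.shape[:2],bool);m[v0:v1,u0:u1]=1
    return m&(P[...,2]>zl)&(P[...,2]<zh)
E
python3 - <<'E'
from h import *
for n,B in(('top',dict(tin=(190,245,140,220,.078,.095),tinall=(190,245,140,220,.05,.09),cam=(262,310,210,270,.072,.095),flat=(325,385,150,212,.052,.072),barrel=(270,300,205,224,.03,.07),jar=(185,222,222,262,.055,.09))),
 ('side',dict(tin=(205,265,205,255,.078,.095),tinall=(205,265,205,255,.05,.09),cam=(262,310,170,215,.072,.095),flat=(225,262,135,172,.052,.072),jar=(270,302,230,265,.055,.09),barrel=(262,280,180,200,.03,.07)))):
    P=np.load(n+'.npy');s=np.load(n+'img.npy').astype(int).sum(2);z=P[...,2]
    print(n)
    for k,b in B.items(): rep(k,P,win(P,*b))
    m=(s<150)&(abs(z-.012)<.02)&(abs(P[...,1]-.03)<.3)&(abs(P[...,0]-.53)<.09)
    m=cv2.morphologyEx(m.astype(np.uint8),cv2.MORPH_OPEN,np.ones((3,3)))>0
    rep('rubber',P,m); 
    q=P[m]
    for y0 in np.arange(-.2,.26,.05):
        t=q[abs(q[:,1]-y0)<.02]
        if len(t)>20: print(round(y0,2),np.percentile(t[:,0],[1,99]).round(4),np.median(t[:,2]).round(4))
E
```

```text
top
tin 884 med [0.543  0.2137 0.0817] min [0.4904 0.1957 0.0782] max [0.5971 0.2328 0.0856] rect [0.5441 0.2129] [0.1106 0.0427] 0.92
tinall 1726 med [0.5409 0.2115 0.0782] min [0.4889 0.1805 0.0545] max [0.5969 0.2472 0.085 ] rect [0.544  0.2145] [0.1107 0.0716] 1.96
cam 1323 med [0.4152 0.0668 0.0773] min [0.3738 0.0364 0.073 ] max [0.4583 0.0955 0.0808] rect [0.4159 0.0661] [0.0888 0.0616] 2.01
flat 1206 med [ 0.5587 -0.0818  0.0592] min [ 0.5205 -0.1198  0.0562] max [ 0.597  -0.0433  0.0625] rect [ 0.5585 -0.0817] [0.0839 0.0838] 72.01
barrel 104 med [0.4682 0.0707 0.0653] min [0.4628 0.051  0.0489] max [0.4739 0.0882 0.069 ] rect [0.4683 0.0695] [0.0112 0.0378] 3.32
jar 537 med [0.4155 0.2364 0.069 ] min [0.3916 0.2126 0.0616] max [0.4393 0.2602 0.0713] rect [0.4162 0.2366] [0.0519 0.0516] 63.21
rubber 5612 med [0.5457 0.0516 0.011 ] min [ 0.4984 -0.1566  0.0082] max [0.6061 0.2628 0.0139] rect [0.5528 0.0551] [0.112  0.4377] 1.98
-0.15 [0.5064 0.6002] 0.0108
-0.1 [0.5044 0.5285] 0.0109
-0.05 [0.5029 0.6117] 0.0109
-0.0 [0.4995 0.61  ] 0.011
0.05 [0.4978 0.608 ] 0.011
0.1 [0.49
[... 548 characters left out ...]
 [ 0.5959 -0.0424  0.062 ] rect [ 0.5574 -0.0839] [0.0844 0.0841] 65.34
jar 359 med [0.4153 0.2408 0.0685] min [0.3915 0.2136 0.0575] max [0.4389 0.2611 0.0718] rect [0.4153 0.2369] [0.0492 0.0518] 5.02
barrel 125 med [0.4617 0.0846 0.059 ] min [0.4414 0.0545 0.0378] max [0.4728 0.0973 0.0697] rect [0.4633 0.0727] [0.0267 0.0605] 19.79
rubber 2924 med [0.5451 0.0749 0.0106] min [ 0.4874 -0.1234  0.0076] max [0.6081 0.2721 0.0139] rect [0.5266 0.0527] [0.1651 0.4459] 2.71
-0.15 [0.5023 0.5212] 0.0102
-0.1 [0.4989 0.6152] 0.0103
-0.05 [0.4983 0.6125] 0.0104
-0.0 [0.4947 0.6103] 0.0105
0.05 [0.4936 0.608 ] 0.0107
0.1 [0.4429 0.6052] 0.0109
0.15 [0.4946 0.6032] 0.0108
0.25 [0.4845 0.5985] 0.0108
```

step_arm([
  [39.3, -26.5, 0, 0, 0, -7.3, 0.2],
  [39.3, -26.5, 0, 0, 0, -7.3, 0.2],
  [39.3, -26.5, 0, 0, 0, -7.3, 0.2],
  [39.3, -26.5, 0, 0, 0, -7.3, 0.2],
  [39.3, -26.5, 0, 0, 0, -7.3, 0.2],
])

```text
clock: 0.6
tcp_pos: [0.3453, 0.4219, 0.231]
orientation: [-0.0, 0.436, 0.9, -0.0]
wrist_force: [0.5, 1.2, 1.3]
finger_gap: 0.0512
grip_force: 0.0
```

step_arm([
  [39.3, -26.5, 0, 0, 0, -7.3, 0.2],
  [39.3, -26.5, 0, 0, 0, -7.3, 0.2],
  [39.3, -26.5, 0, 0, 0, -7.3, 0.2],
  [39.3, -26.5, 0, 0, 0, -7.3, 0.2],
  [39.3, -26.5, 0, 0, 0, -7.3, 0.2],
])

```text
clock: 1.1
tcp_pos: [0.5419, 0.2893, 0.2309]
orientation: [-0.0, 0.696, 0.718, -0.0]
wrist_force: [-0.5, 0.1, 0.4]
finger_gap: 0.0511
grip_force: 0.0
```

```bash
python3 - <<'E'
from h import *
from scipy.spatial.transform import Rotation as R
s=get_state();o=s['orientation'];print(grasp_offset if 'grasp_offset' in globals() else 'no',s['tcp_pos'],s['finger_gap'],s['clock'],s['joint_pos'].round(2));print(R.from_quat([*o[1:],o[0]]).as_matrix().round(3))
E
```

```text
0.0187 [0.54191935 0.2892841  0.23087065] 0.05113372775030056 1.1 [0.36 0.39 0.16 1.34 0.   1.9 ]
[[-0.032  1.    -0.001]
 [ 1.     0.032 -0.   ]
 [-0.    -0.001 -1.   ]]
```

step_arm([
  [0, 0, -40, 0, 0, 0, 0.2],
  [0, 0, -45, 0, 0, 0, 0.2],
  [0, 0, -45, 0, 0, 0, 0.2],
  [0, 0, -35, 0, 0, 0, 0.2],
  [0, 0, -20, 0, 0, 0, 0.2],
])

```text
clock: 1.6
tcp_pos: [0.5381, 0.2896, 0.0421]
orientation: [-0.001, 0.694, 0.72, -0.003]
wrist_force: [0.2, -0.6, -0.1]
finger_gap: 0.0512
grip_force: 0.0
```

step_arm([
  [0.1, -5, 0, 0, 0, 0, 0.2],
  [0.2, -5, 0, 0, 0, 0, 0.2],
  [0.2, -5, 0, 0, 0, 0, 0.2],
  [0.2, -5, 0, 0, 0, 0, 0.2],
  [0.2, -5, 0, 0, 0, 0, 0.2],
])

```text
clock: 2.1
tcp_pos: [0.5426, 0.2655, 0.0478]
orientation: [0.001, 0.694, 0.72, 0.001]
wrist_force: [-0.2, -0.2, -0.0]
finger_gap: 0.0515
grip_force: 0.0
```

step_arm([
  [0.1, -4, 0, 0, 0, 0, 0.2],
  [0.2, -4, 0, 0, 0, 0, 0.2],
  [0.2, -4, 0, 0, 0, 0, 0.2],
  [0.2, -4, 0, 0, 0, 0, 0.2],
  [0.1, -4, 0, 0, 0, 0, 0.2],
])

```text
clock: 2.6
tcp_pos: [0.5423, 0.2454, 0.0462]
orientation: [0.0, 0.694, 0.72, -0.0]
wrist_force: [0.1, 0.2, 0.4]
finger_gap: 0.0512
grip_force: 0.1
```

```bash
python3 - <<'E'
from h import *
a=shot('side');i=a['image'][120:300,160:340,::-1];cv2.imwrite('pics/s2.png',cv2.resize(i,None,fx=3,fy=3))
P=cloud(a);rep('tin',P,win(P,205,265,190,255,.079,.09)&(abs(P[...,0]-.545)<.07)&(P[...,1]>0.1))
t=shot('top');P=cloud(t);rep('toptin',P,win(P,190,300,140,220,.079,.09))
print(get_state()['tcp_pos'])
E
```

```text
tin 48 med [0.5118 0.2147 0.0822] min [0.493  0.1831 0.0794] max [0.5953 0.2582 0.0884] rect [0.5356 0.2273] [0.108  0.0685] 13.42
toptin 86 med [0.5841 0.1862 0.0809] min [0.5432 0.1798 0.079 ] max [0.5997 0.2077 0.0845] rect [0.5693 0.1859] [0.0726 0.0265] 18.47
[0.54232638 0.24513093 0.04615533]
```

View pics/s2.png

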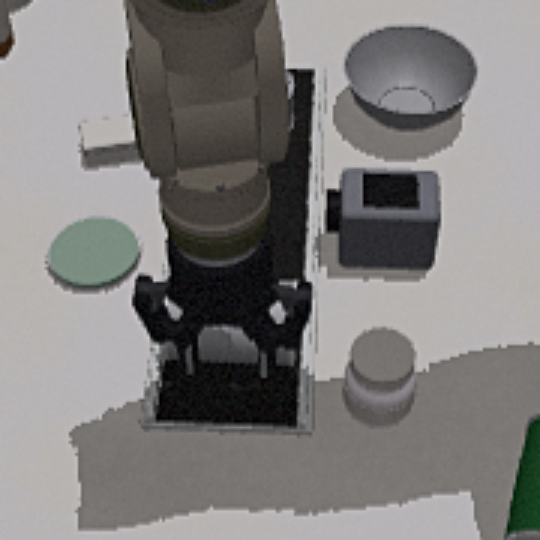

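The fingertips (crop ~(190,360) and (265,360)) sit behind the tin, and the wrist force stays near zero, so it's rolling. I'll keep pushing.

step_arm([
  [0.2, -4, 0, 0, 0, 0, 0.2],
  [0.1, -4, 0, 0, 0, 0, 0.2],
  [0.2, -4, 0, 0, 0, 0, 0.2],
  [0.1, -4, 0, 0, 0, 0, 0.2],
  [0.2, -4, 0, 0, 0, 0, 0.2],
])

```text
clock: 3.2
tcp_pos: [0.5432, 0.2253, 0.0463]
orientation: [0.0, 0.694, 0.72, -0.0]
wrist_force: [0.4, 0.1, -0.4]
finger_gap: 0.0512
grip_force: 0.1
```

step_arm([
  [0.2, -4, 0, 0, 0, 0, 0.2],
  [0.1, -4, 0, 0, 0, 0, 0.2],
  [0.2, -4, 0, 0, 0, 0, 0.2],
  [0.1, -3, 0, 0, 0, 0, 0.2],
  [0.2, -2, 0, 0, 0, 0, 0.2],
])

```text
clock: 3.7
tcp_pos: [0.544, 0.2083, 0.0463]
orientation: [0.0, 0.694, 0.72, -0.0]
wrist_force: [0.7, 0.2, 0.2]
finger_gap: 0.051
grip_force: 0.0
```

```bash
python3 - <<'E'
from h import *
t=shot('top');P=cloud(t);rep('toptin',P,win(P,190,330,140,220,.079,.087))
cv2.imwrite('pics/t3.png',cv2.resize(t['image'][130:280,170:410,::-1],None,fx=3,fy=3))
w=shot('wrist','w3.png');P=cloud(w);m=(abs(P[...,2]-.075)<.011)&(abs(P[...,0]-.55)<.065);rep('w',P,m)
print(get_state()['tcp_pos'])
E
```

```text
toptin few 0
w 7755 med [0.546  0.1864 0.0739] min [0.4933 0.1638 0.0645] max [0.6    0.2204 0.085 ] rect [0.5462 0.1897] [0.1107 0.0616] 1.19
[0.54405769 0.20840213 0.04630138]
```

View pics/t3.png

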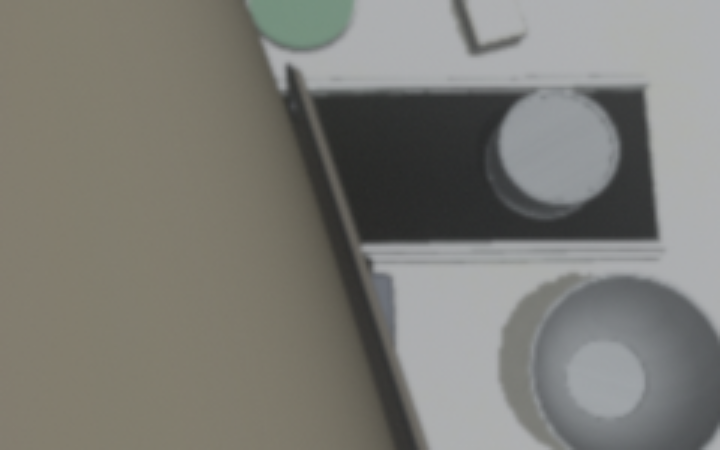

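View pics/w3.png

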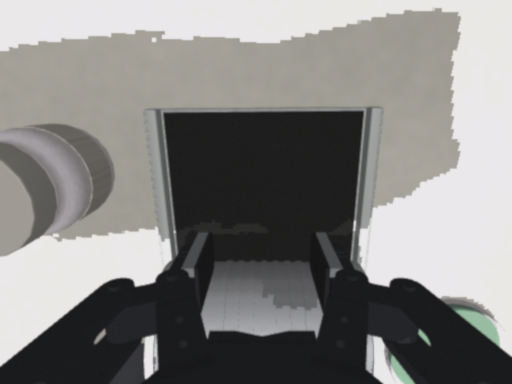

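The top view is blocked by the arm. The wrist view shows the tin's back (columns 200–325, rows 262–330) square between the rails and against both fingers, and the push force is about 0.2 N, so it's rolling. I'll continue.

step_arm([
  [0.2, -3, 0, 0, 0, 0, 0.2],
  [0.1, -4, 0, 0, 0, 0, 0.2],
  [0.2, -4, 0, 0, 0, 0, 0.2],
  [0.1, -4, 0, 0, 0, 0, 0.2],
  [0.2, -4, 0, 0, 0, 0, 0.2],
])

```text
clock: 4.3
tcp_pos: [0.5448, 0.1893, 0.0463]
orientation: [0.0, 0.694, 0.72, -0.0]
wrist_force: [1.2, -1.1, -0.8]
finger_gap: 0.0514
grip_force: 0.1
```

step_arm([
  [0.2, -4, 0, 0, 0, 0, 0.2],
  [0.1, -4, 0, 0, 0, 0, 0.2],
  [0.2, -4, 0, 0, 0, 0, 0.2],
  [0.1, -4, 0, 0, 0, 0, 0.2],
  [0.2, -4, 0, 0, 0, 0, 0.2],
])

```text
clock: 4.8
tcp_pos: [0.5456, 0.1694, 0.0463]
orientation: [0.0, 0.694, 0.72, 0.0]
wrist_force: [-0.4, 0.5, 1.1]
finger_gap: 0.0514
grip_force: 0.1
```

step_arm([
  [0.2, -4, 0, 0, 0, 0, 0.2],
  [0.1, -4, 0, 0, 0, 0, 0.2],
  [0.2, -4, 0, 0, 0, 0, 0.2],
  [0.1, -3, 0, 0, 0, 0, 0.2],
  [0.2, -2, 0, 0, 0, 0, 0.2],
])

```text
clock: 5.3
tcp_pos: [0.5464, 0.1523, 0.0463]
orientation: [0.0, 0.694, 0.72, -0.0]
wrist_force: [0.4, -0.0, -0.2]
finger_gap: 0.0513
grip_force: 0.0
```

```bash
cat > m.py <<'E'
from h import *
from scipy.optimize import least_squares
w=shot('wrist','w_%d.png'%(get_state()['clock']*10));P=cloud(w);q=P[(P[...,2]>.055)&(P[...,2]<.088)&(abs(P[...,0]-.548)<.053)]
n=np.array([-.037,1.]);n/=np.linalg.norm(n)
t=get_state()['tcp_pos'];v=q[:,:2]@n
q=q[(v<t[:2]@n-.008)];v=q[:,:2]@n
r=least_squares(lambda p:np.hypot(v-p[0],q[:,2]-p[1])-.0365,[t[1]-.05,.0485],loss='soft_l1',f_scale=.001)
tgt=np.array([.5505,.071])@n
print(len(q),'tin along',r.x,'remaining',r.x[0]-tgt,'tcp',t,'tcp along-tin',t[:2]@n-r.x[0],get_state()['clock']);rep('p',P,(P[...,2]>.07)&(P[...,2]<.088)&(abs(P[...,0]-.548)<.07)&(P[...,1]<t[1]-.012))
E
python3 m.py
```

```text
7199 tin along [0.08220264 0.04829455] remaining 0.0316057631160446 tcp [0.54649121 0.15219999 0.046299  ] tcp along-tin 0.04968693122547113 5.35
p 4257 med [0.5475 0.1265 0.0758] min [0.4942 0.1063 0.0703] max [0.6023 0.1325 0.0851] rect [0.548  0.1186] [0.1108 0.031 ] 2.37
```

step_arm([
  [0.1, -3, 0, 0, 0, 0, 0.2],
  [0.1, -4, 0, 0, 0, 0, 0.2],
  [0.2, -4, 0, 0, 0, 0, 0.2],
  [0.1, -4, 0, 0, 0, 0, 0.2],
  [0.1, -3, 0, 0, 0, 0, 0.2],
])

```text
clock: 5.85
tcp_pos: [0.547, 0.1342, 0.0462]
orientation: [0.0, 0.694, 0.72, -0.0]
wrist_force: [0.8, -0.3, -0.1]
finger_gap: 0.0516
grip_force: 0.0
```

step_arm([
  [0.1, -2, 0, 0, 0, 0, 0.2],
  [0.1, -2, 0, 0, 0, 0, 0.2],
  [0.1, -2, 0, 0, 0, 0, 0.2],
  [0.1, -2, 0, 0, 0, 0, 0.2],
  [0, -1, 0, 0, 0, 0, 0.2],
])

```text
clock: 6.35
tcp_pos: [0.5475, 0.1256, 0.0463]
orientation: [0.0, 0.694, 0.72, 0.0]
wrist_force: [-1.0, -0.2, -0.0]
finger_gap: 0.0512
grip_force: 0.0
```

```bash
python3 m.py; python3 m.py
```

```text
7454 tin along [0.05666393 0.04829606] remaining 0.006067048803917598 tcp [0.54749225 0.12549378 0.04634064] tcp along-tin 0.04850067931387305 6.4
p 4488 med [0.5481 0.1005 0.0762] min [0.4951 0.0795 0.0703] max [0.6031 0.1068 0.0852] rect [0.5486 0.0952] [0.111  0.0387] 2.57
7389 tin along [0.05609946 0.04831189] remaining 0.005502577530915653 tcp [0.54746121 0.12559959 0.046341  ] tcp along-tin 0.04917203588500049 6.45
p 4396 med [0.5482 0.1001 0.076 ] min [0.4951 0.0792 0.0702] max [0.603  0.1062 0.0852] rect [0.5487 0.0953] [0.1109 0.0387] 2.73
```

step_arm([
  [0, 0, 0, 0, 0, 0, 0.2],
  [0, 0, 0, 0, 0, 0, 0.2],
  [0, 0, 0, 0, 0, 0, 0.2],
  [0, 0, 0, 0, 0, 0, 0.2],
  [0, 0, 0, 0, 0, 0, 0.2],
])

```text
clock: 6.95
tcp_pos: [0.5474, 0.1258, 0.0463]
orientation: [0.0, 0.694, 0.72, 0.0]
wrist_force: [0.6, 0.4, 0.7]
finger_gap: 0.0511
grip_force: 0.0
```

```bash
python3 m.py; python3 m.py
```

```text
7224 tin along [0.05562252 0.04831523] remaining 0.005025640739649978 tcp [0.54742556 0.12578966 0.04633585] tcp along-tin 0.049840226176981306 7.0
p 4242 med [0.5482 0.0999 0.0758] min [0.4951 0.0794 0.0703] max [0.6031 0.1059 0.0851] rect [0.5489 0.0951] [0.1107 0.0389] 2.11
7229 tin along [0.05561503 0.04830259] remaining 0.005018147703220441 tcp [0.54742096 0.12577155 0.04631953] tcp along-tin 0.049829794873184494 7.05
p 4211 med [0.5481 0.0998 0.0758] min [0.495  0.0794 0.0703] max [0.6031 0.1057 0.0851] rect [0.5488 0.0957] [0.111 0.038] 2.21
```

step_arm([
  [0.1, -1, 0, 0, 0, 0, 0.2],
  [0, -1, 0, 0, 0, 0, 0.2],
  [0.1, -1, 0, 0, 0, 0, 0.2],
  [0, -1, 0, 0, 0, 0, 0.2],
  [0, -1, 0, 0, 0, 0, 0.2],
])

```text
clock: 7.55
tcp_pos: [0.5476, 0.1206, 0.0463]
orientation: [0.0, 0.694, 0.72, 0.0]
wrist_force: [-0.6, 0.7, -0.1]
finger_gap: 0.0513
grip_force: 0.1
```

step_arm([
  [0, 0, 0, 0, 0, 0, 0.2],
  [0, 0, 0, 0, 0, 0, 0.2],
  [0, 0, 0, 0, 0, 0, 0.2],
  [0, 0, 0, 0, 0, 0, 0.2],
  [0, 0, 0, 0, 0, 0, 0.2],
])

```text
clock: 8.05
tcp_pos: [0.5476, 0.1207, 0.0463]
orientation: [0.0, 0.694, 0.72, 0.0]
wrist_force: [-0.7, 0.2, 0.6]
finger_gap: 0.0516
grip_force: 0.0
```

```bash
python3 m.py
```

```text
7350 tin along [0.05122162 0.04836038] remaining 0.0006247453933507854 tcp [0.54761739 0.120761   0.04632175] tcp along-tin 0.04920880793647627 8.1
p 4382 med [0.5484 0.0953 0.076 ] min [0.4952 0.0746 0.0703] max [0.6032 0.1014 0.0851] rect [0.5489 0.0906] [0.1106 0.0382] 2.18
```

Within 1 mm. I'll back away along the lane, rise, and move off so the top camera can check.

step_arm([
  [0, 5, 0, 0, 0, 0, 0.2],
  [-0.5, 15, 0, 0, 0, 0, 0.2],
  [-1, 25, 5, 0, 0, 0, 0.2],
  [-1, 25, 25, 0, 0, 0, 0.2],
  [-1, 25, 35, 0, 0, 0, 0.2],
])

```text
clock: 8.6
tcp_pos: [0.5421, 0.2172, 0.11]
orientation: [-0.001, 0.694, 0.72, -0.002]
wrist_force: [0.7, 0.1, -1.1]
finger_gap: 0.0512
grip_force: 0.0
```

step_arm([
  [0, 20, 45, 0, 0, 0, 0.2],
  [-20, 30, 30, 0, 0, 0, 0.2],
  [-30, 35, 10, 0, 0, 0, 0.2],
  [-35, 35, 0, 0, 0, 0, 0.2],
  [-35, 35, 0, 0, 0, 0, 0.2],
])

```text
clock: 9.1
tcp_pos: [0.4227, 0.3731, 0.1972]
orientation: [0.0, 0.694, 0.72, 0.001]
wrist_force: [0.1, 0.4, -0.5]
finger_gap: 0.0512
grip_force: 0.0
```

step_arm([
  [-35, 35, 0, 0, 0, 0, 0.2],
  [-35, 35, 0, 0, 0, 0, 0.2],
  [-35, 35, 0, 0, 0, 0, 0.2],
  [-35, 35, 0, 0, 0, 0, 0.2],
  [0, 0, 0, 0, 0, 0, 0.2],
])

```text
clock: 9.6
tcp_pos: [0.2785, 0.515, 0.1963]
orientation: [-0.001, 0.691, 0.723, 0.0]
wrist_force: [0.3, 0.3, -0.0]
finger_gap: 0.051
grip_force: 0.0
```

```bash
python3 - <<'E'
from h import *
a=shot('top','top9.png');P=cloud(a)
rep('tinall',P,win(P,245,325,150,215,.05,.09)&(P[...,0]>.485));rep('tin',P,win(P,245,325,150,215,.078,.09)&(P[...,0]>.485));rep('cam',P,win(P,262,310,210,270,.072,.095));rep('flat',P,win(P,325,385,150,212,.052,.072))
s=shot('side');P=cloud(s);rep('side',P,win(P,205,275,165,255,.05,.09)&(P[...,0]>.485)&(P[...,1]>.0));rep('side',P,win(P,205,275,165,255,.078,.09)&(P[...,0]>.485)&(P[...,1]>.0))
print(get_state()['tcp_pos'],get_state()['wrist_force'])
E
```

```text
tinall 1741 med [0.5446 0.0771 0.0779] min [0.493  0.0414 0.0524] max [0.6008 0.109  0.0847] rect [0.5481 0.0748] [0.1107 0.0703] 1.68
tin 865 med [0.5475 0.0749 0.0815] min [0.4943 0.0564 0.0782] max [0.601  0.0937 0.0852] rect [0.5482 0.0738] [0.1107 0.0439] 1.24
cam 1319 med [0.4149 0.0667 0.0774] min [0.3734 0.0364 0.073 ] max [0.4583 0.095  0.081 ] rect [0.4158 0.0659] [0.0891 0.0615] 2.52
flat 1208 med [ 0.5585 -0.082   0.0592] min [ 0.5204 -0.1202  0.0561] max [ 0.5972 -0.0437  0.0624] rect [ 0.5591 -0.0814] [0.0839 0.0843] 47.69
side 895 med [0.5462 0.092  0.0762] min [0.4927 0.0535 0.0517] max [0.5998 0.109  0.0842] rect [0.5467 0.0801] [0.1105 0.0624] 2.62
side 377 med [0.546  0.0767 0.0812] min [0.4939 0.0562 0.0781] max [0.5994 0.0934 0.085 ] rect [0.5467 0.0756] [0.1101 0.043 ] 0.42
[0.28207927 0.51205547 0.19615259] [ 0.78815903 -0.44153169  0.61281402]
```

View pics/top9.png

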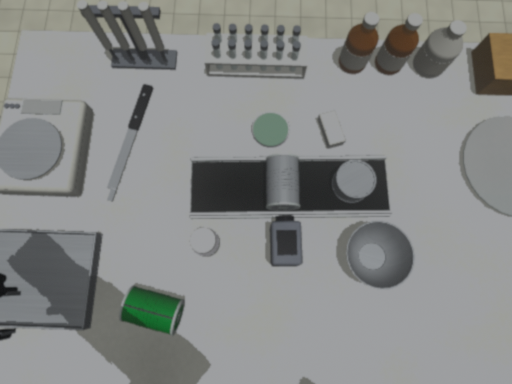

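The top view shows the tin at (283,182), in line with the lens at (285,217), about 3 mm off in y. The flat tin, bowl and jar haven't moved, and the arm is clear.

```bash
python3 -c "
from workcell import *
print(hand_in())"
```

```text
the job is handed in; nothing more can be done
None
```

I rolled the tin along the lane to the seam camera, let go of it and handed the job in. It measured about 3 mm off the lens line (8 mm allowed). That it rolled without sliding I inferred from the very low push force rather than measured, and the hand-in gave no verdict.

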